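# Rack a bottle for the steriliser and set its cap a quarter turn open

## Robot

A 6-joint arm with a two-finger parallel gripper is mounted at the origin on a cart in front of the work surface, level with it; the furniture and walls round the work are solid. World frame = base frame: x ahead of the robot, y to its left, z up, the work surface at z = 0. Lengths are in m, angles in rad, forces in N, time in s.
With the tool pointing down it reaches from about 0.375 to 0.9 m from the base axis. Payload 3.1 kg.
Tool frame: the origin (TCP) lies at the very end of the fingers, on their centre line; the grasp point (between the pads) lies 19 mm behind it (manip.grasp_offset is the distance from the TCP to the grasp point, in m); y points along the fingers, z is the direction in which the jaws open and shut, and the axes are right-handed (so a half turn about y gives the same grasp; the last joint's range is limited). The gripper opens to 85 mm and grips with 20 to 120 N. Pads are 22 mm wide; open, the fingers measure 114 mm over their backs; the gripper's body (76 mm by 85 mm) begins 54 mm behind the grasp point. The pads swing forward as they close: fully open they stand 13 mm farther back than shut.
Start: joints at [1.002, 0.527, 1.433, -0, 1.181, -0.178], TCP at [0.238, 0.578, 0.231] pointing down, gripper open.
Joint ranges: [-3.08, 3.08], [-0.75, 2.2], [0.22, 2.44], [-1.43, 4.57], [0, 2.65], [-2.85, 2.85]. Speed limits (rad/s): [2.79, 2.79, 3.14, 3.14, 3.14, 3.14].

## Interface

Orientations are given as a unit quaternion [x, y, z, w].
In Python, from station import manip gives the robot as it stands.
- The arm moves only by the tool apply_moves, never from a script. Its argument "motion" is a list of rows, each a list of 5 numbers: the finger opening in mm, from 0 to 85.4, then the shift along the tool's x, y, z in units of 30 mm (1.0 is 30 mm), then the turn about the tool's y in units of 10 degrees (1.0 is 10 degrees). In form: [[fingers, x, y, z, twist], ...]. A call has 1 to 12 rows; each row is the pose to reach, as a shift and turn from the pose commanded when the call began, along the tool's axes at that moment; what a row does not reach only later rows make up. A row lasts 1/8 s, in which the tool goes at most 62.5 mm and 10.7 degrees, less where a joint would pass 70% of its speed; a pose out of reach is approached as far as the arm can. A call with a gripper value outside its range is refused whole. The fingers move at their own pace and stop on an object; "squeeze" is the grip in N (left out, the last holds). Time passes only in rows, so rows that repeat a pose let the fingers close. It gives the time, the measured TCP pose, the force and the opening at its end, in the units of the state.
- manip.sense(): the state, without advancing time (a new reading comes with each control period).
- manip.snapshot(name): name is "scene" or "top"; returns the picture (420x560x3 uint8, red, green, blue); there is no depth.
- manip.get_calibration(name): a dict with "intrinsics" (3x3 intrinsics, pixels), "extrinsics" (4x4, takes a point from camera to world coordinates). Camera axes: x right, y up, looking along -z (the intrinsics and any distortion apply to the point x, -y, -z); pixel columns grow to the right and rows downward; lengths in m; the calibration is good to about 2 mm. A picture is of the moment at which its call begins. get_calibration takes no time and is no camera call.
- manip.sign_off(): hands the job in, once; it reports no verdict.
The state is a dict: "t": time; "q": joint angles; "qd": joint speeds; "tau": joint torques, N m; "tcp_pos": TCP position; "tool_rot": TCP orientation; "force": force on the tool from outside, world axes, zero at the start; "ft_torque": the same for the moment, N m; "finger_gap": opening from 0.0 (shut) to 1.0 (fully open).
Only numpy, scipy, OpenCV 4.12 (cv2) and the standard library are available. Lean on these libraries where they do the work, as an engineer would, in place of code of your own. Each camera call takes 0.05 s, during which the arm holds its last target.

## Task

Get this empty square bottle ready for the steriliser: first stand it upright and right down in the free opening of the steel rack, beside the bottle that is already there. Then screw its loose cap clockwise until it bottoms out, and back it off a quarter turn so that steam can get in and out. Finish still gripping the cap at that setting, so that I can tape it; leave the other bottle and the other things on the bench where they are.

Things in the scene. Friction and masses are not known exactly. Their poses are not given: they have to be found in the camera images.
- bottle_grip (a point): Loose bottle: empty, square, brown glass, body 56 x 56 mm, flat sides up to 86 mm above its underside, then shoulder and neck; 115 mm tall with cap home, up to 118 mm cap loose; 0.15 to 0.31 kg; starts upright on the bench. Point: on its axis, 74 mm above its underside, where two opposite flat sides can be gripped from above. z up, x and y square to the sides (all four alike).
- cap_mid (a point): White ribbed screw cap on the loose bottle, 44 mm across, 16 mm tall. Point: its centre, on the bottle's axis, 107 mm above the underside when home; it rises 4 mm per turn unscrewed. The bottle's shoulder, 56 mm square, begins 21 mm below this point: fingers may reach 16 mm below it. A moulded bar on top runs from centre to rim along the cap's x axis.
- cap (a joint): Turn of the cap on its bottle, rad: 0 = screwed home against its stop, growing as it is unscrewed (anticlockwise from above); 1.571 = a quarter turn open. Starts loose, between 2.3 and 3.7. Right-hand thread with light drag (0.06 N m); it stays where it is left and does not come off.
- pocket (a point): Free opening of the steel rack. Point: its centre on the base sheet where the bottle will stand, 12 mm above the bench. Opening 59.4 mm square, flared lips widen it to 70 mm, their edge 36 mm above this point. x, y square to its sides. Rack: 92 x 200 mm, 48 mm tall, fixed; it stops the bottle turning with its cap. The taken opening is 110 mm away toward -y of this frame.
- full_bottle_mid (a point): A like square bottle with its cap on, already standing in the rack's other opening; leave it there. This point is on its axis, half-way up (58 mm above its underside).
- specimen_cup: Specimen cup with a lid, 52 mm across and 56 mm tall, a bystander standing on the bench. Origin at the centre of its underside.
- tape_roll: Roll of paper tape lying flat, 68 mm across and 19 mm tall, a bystander. Origin at the centre of its underside.
There are look-alikes about, which are no part of the job. Leave any blue or red look-alike of the part that bears bottle_grip alone.

How it is judged:
On the way, in this order (a step that is already met when the one before it is completed fails the run):
1. the loose bottle stands upright, fully down in the free opening of the rack (horizontal distance between bottle_grip and pocket below 0.006 m and z of bottle_grip in the frame of pocket below 0.077 m and angle between bottle_grip's own z axis and vertical below 0.06 rad), for 0.2 s.
2. its cap is screwed home against the stop (within 4 degrees), the bottle still down in the opening (value of joint cap below 0.07 rad and z of bottle_grip in the frame of pocket below 0.078 m), for 0.1 s.
At the end, for the whole second after the job is handed in: The cap is 90 degrees (within 17) back from its stop, still, gripped (over 3 N, grasp within 25 mm of its centre); the bottle is upright (0.06 rad), down to 3 mm in the free opening, within 6 mm of its centre; the other bottle is within 10 mm of its start (all of step 1 and value of joint cap between 1.27 and 1.87 rad and velocity of joint cap between -0.05 and 0.05 rad/s and contact force between the fingers and cap above 3 N and distance between the grasp point and cap_mid below 0.025 m and distance of full_bottle_mid from where it was at the start of the episode below 0.01 m); the arm keeps its last pose, push and grip.
It fails at once if the loose bottle tips over (angle between bottle_grip's own z axis and vertical above 0.6 rad).
It fails at once if the other bottle is lifted or knocked (distance of full_bottle_mid from where it was at the start of the episode above 0.015 m).
It fails at once if the specimen cup is pushed away (distance of specimen_cup from where it was at the start of the episode above 0.03 m).
It fails at once if the tape roll is pushed away (distance of tape_roll from where it was at the start of the episode above 0.03 m).
It also fails if it takes over 72 s, if anything falls off the work surface, if the arm or the gripper's body presses on something with over 40 N, if the wrist force passes 120 N, or if a joint passes its speed limit or range.

## Working session

There is one attempt and no reset: what is moved stays moved. The work goes in short steps, Python scripts to look and compute and a tool call to move; the robot and the scene stay as the last step left them, time stands still between calls to the robot, and variables do not carry over. Pictures are saved under pics/ and viewed, and the job is handed in when it is done.

Besides the shell and the picture viewer there is one more tool, called after "Call:" by a JSON object that holds its "method" and its "body". apply_moves: Moves the arm, as the interface text tells. Its arguments: {"type":"object","properties":{"motion":{"type":"array"},"squeeze":{"type":"number"}},"required":["motion"]}

```bash
mkdir -p pics; python3 - <<'E'
from station import manip
import cv2,numpy as np
np.set_printoptions(precision=4,suppress=True)
for n in("scene","top"):
    im=manip.snapshot(n); cv2.imwrite(f"pics/{n}0.png",im[:,:,::-1])
    c=manip.get_calibration(n); print(n,{k:np.array(v) if not isinstance(v,str) else v for k,v in c.items()})
print(manip.sense()); print(manip.grasp_offset)
E
```

```text
scene {'intrinsics': array([[535.697 ,   0.    , 271.3399],
       [  0.    , 535.697 , 220.5181],
       [  0.    ,   0.    ,   1.    ]]), 'extrinsics': array([[ 0.9024,  0.2792, -0.3283,  0.0244],
       [-0.4309,  0.5965, -0.6772, -0.756 ],
       [ 0.0067,  0.7525,  0.6585,  1.0729],
       [ 0.    ,  0.    ,  0.    ,  1.    ]])}
top {'intrinsics': array([[400.2666,   0.    , 281.8177],
       [  0.    , 400.2666, 210.9202],
       [  0.    ,   0.    ,   1.    ]]), 'extrinsics': array([[-0.0134,  0.9785, -0.206 ,  0.3252],
       [-0.9999, -0.0133,  0.0019,  0.2553],
       [-0.0009,  0.206 ,  0.9786,  1.0121],
       [ 0.    ,  0.    ,  0.    ,  1.    ]])}
{'t': 0.1, 'q': array([ 1.0015,  0.5284,  1.4338, -0.    ,  1.1814, -0.1785]), 'qd': array([ 0.    , -0.0018, -0.0039,  0.0007,  0.0005,  0.002 ]), 'tau': array([ -0.0006, -44.3306, -17.8586,  -0.0003,   0.0039,   0.    ]), 'tcp_pos': array([0.2377, 0.5773, 0.2304]), 'tool_rot': array([ 0.6943, -0.1375,  0.137 , -0.693 ]), 'force': array([-0.1397,  0.2092,  0.68  ]), 'ft_torque': array([ 0.0243,  0.004 , -0.013 ]), 'finger_gap': 1.002909785051706}
0.0187
```

View pics/scene0.png

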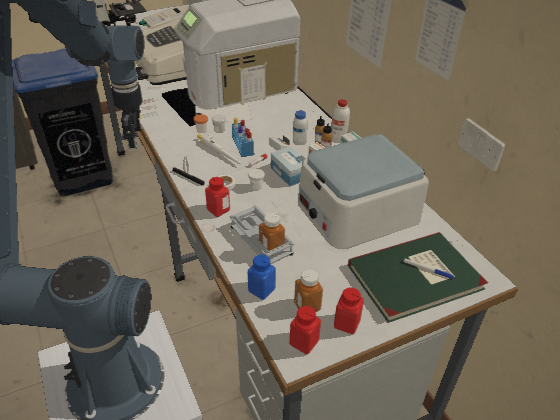

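View pics/top0.png

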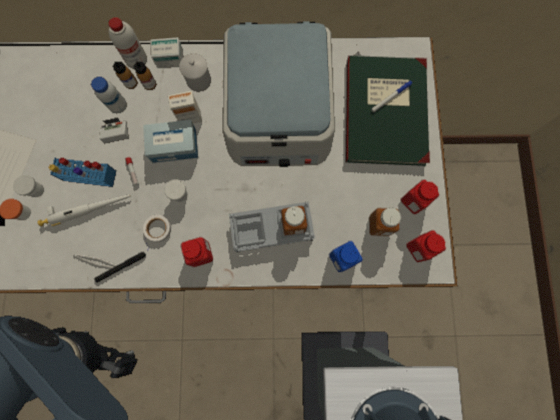

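The scene picture shows two brown bottles: one in the rack at (271,232) and one standing free on the bench at (309,292). The free one is the target. The look-alikes are blue (262,277) and red (217,196), (349,310) and (305,330). In the top view the target is at (385,221), the free opening at (249,229), the tape at (157,229) and the cup at (175,190). I'll enlarge the crops to confirm.

```bash
python3 - <<'E'
import cv2
a=cv2.imread("pics/top0.png")
cv2.imwrite("pics/c1.png",cv2.resize(a[175:285,340:450],None,fx=5,fy=5,interpolation=cv2.INTER_CUBIC))
cv2.imwrite("pics/c2.png",cv2.resize(a[190:260,220:325],None,fx=7,fy=7,interpolation=cv2.INTER_CUBIC))
a=cv2.imread("pics/scene0.png")
cv2.imwrite("pics/c3.png",cv2.resize(a[200:360,220:380],None,fx=3.7,fy=3.7,interpolation=cv2.INTER_CUBIC))
E
```

```text
(no output)
```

View pics/c1.png

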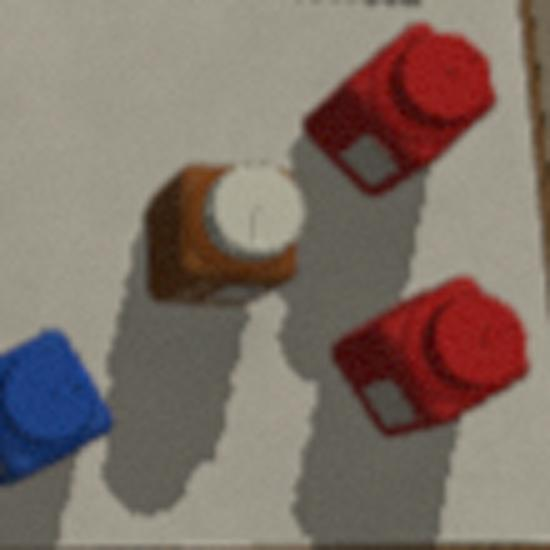

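View pics/c2.png

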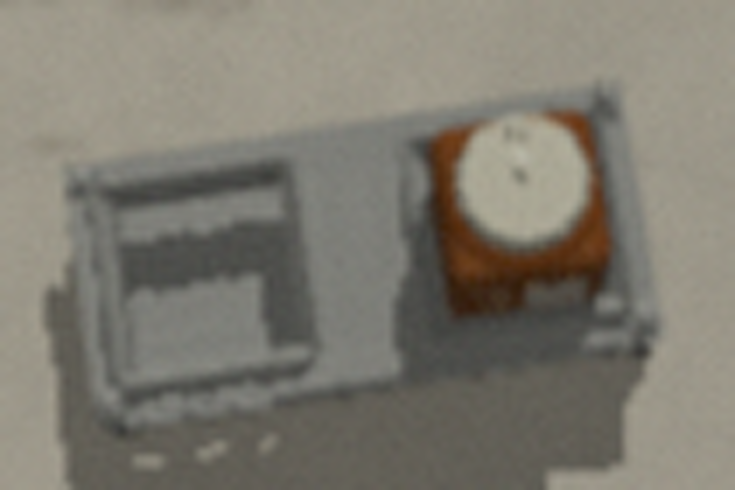

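View pics/c3.png

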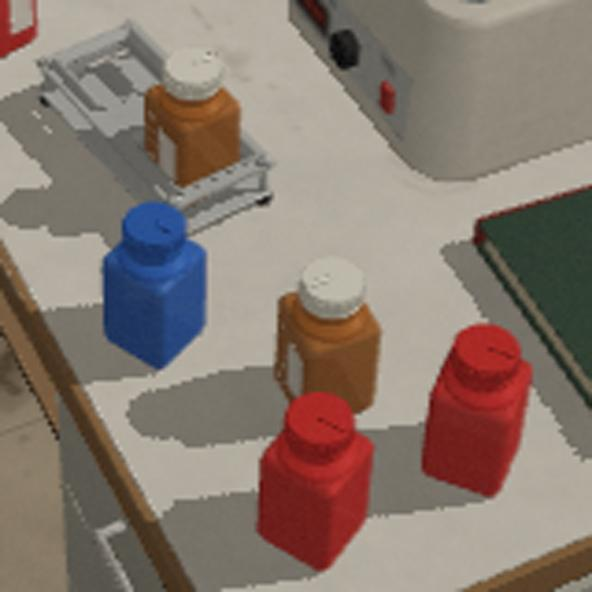

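Confirmed: the brown bottle with the white cap at top (391,217) is the loose one. Its cap bar points towards image-down. I'll compute the poses from these pixels and check them with a wireframe overlay.

```bash
cat > h.py <<'E'
from station import manip
import cv2,numpy as np
from scipy.optimize import least_squares
np.set_printoptions(precision=4,suppress=True)
C={n:manip.get_calibration(n) for n in("scene","top")}
def proj(n,P):
    P=np.atleast_2d(P);E=np.array(C[n]["extrinsics"]);K=np.array(C[n]["intrinsics"])
    q=(P-E[:3,3])@E[:3,:3]; q=q*[1,-1,-1]; r=q@K.T; return r[:,:2]/r[:,2:]
def back(n,uv,z):
    E=np.array(C[n]["extrinsics"]);K=np.array(C[n]["intrinsics"])
    d=np.linalg.solve(K,[uv[0],uv[1],1])*[1,-1,-1];d=E[:3,:3]@d
    return E[:3,3]+d*(z-E[2,3])/d[2]
def unc(uv,o,f): return (np.array(uv)+.5)/f-.5+np.array(o)
def sq(x,y,z,yaw,hx,hy):
    p=np.array([[-hx,-hy],[hx,-hy],[hx,hy],[-hx,hy]]);c,s=np.cos(yaw),np.sin(yaw)
    p=p@np.array([[c,s],[-s,c]]); return np.c_[p+[x,y],np.full(4,z)]
def circ(x,y,z,r): t=np.linspace(0,6.283,40);return np.c_[x+r*np.cos(t),y+r*np.sin(t),0*t+z]
def overlay(n,img,o,wh,f,polys,out):
    a=img[o[1]:o[1]+wh[1],o[0]:o[0]+wh[0]];a=cv2.resize(a,None,fx=f,fy=f,interpolation=cv2.INTER_CUBIC)
    for P,col in polys:
        p=(proj(n,P)-o+.5)*f-.5
        cv2.polylines(a,[np.int32(np.round(p*8))],True,col,1,cv2.LINE_AA,3)
    cv2.imwrite(out,a)
def bottle(x,y,yaw,z0=0,ct=.117):
    g=(0,255,0);return [(sq(x,y,z0,yaw,.028,.028),g),(sq(x,y,z0+.086,yaw,.028,.028),g),(circ(x,y,z0+ct,.022),(255,0,255)),(circ(x,y,z0+ct-.016,.022),(255,0,255))]
def rack(x,y,yaw):
    # x,y = pocket centre
    c,s=np.cos(yaw),np.sin(yaw); cx,cy=x+.055*s,y-.055*c
    return [(sq(cx,cy,.048,yaw,.046,.1),(0,255,255)),(sq(cx,cy,0,yaw,.046,.1),(0,200,255)),(sq(x,y,.048,yaw,.035,.035),(0,255,0)),(sq(x,y,.012,yaw,.0297,.0297),(255,0,0))]
E
python3 - <<'E'
from h import *
# rack
pts=np.array([back("top",unc(p,(220,190),7),.048) for p in[(75,175),(612,90),(655,340),(118,425)]]);print(pts,pts.mean(0))
print(np.linalg.norm(np.diff(pts,axis=0),axis=1))
l=(pts[0]+pts[3]-pts[1]-pts[2]);yaw=np.arctan2(-l[0],l[1]);print("yaw",yaw)
c=pts.mean(0)[:2]; pc=c+.055*np.array([-np.sin(yaw),np.cos(yaw)]);print("pocket",pc)
b=back("top",unc((259,207),(340,175),5),.117);b2=back("scene",unc((333,283),(220,200),3.7),.117);print(b,b2)
b=(b+b2)/2
fb=back("top",unc((524,172),(220,190),7),.127);fb2=back("scene",unc((195,70),(220,200),3.7),.127);print("full",fb,fb2, c+.055*np.array([np.sin(yaw),-np.cos(yaw)]))
T=cv2.imread("pics/top0.png");S=cv2.imread("pics/scene0.png")
P=bottle(b[0],b[1],0)
R=rack(*pc,yaw)+[(p,c) for p,c in bottle(*(pc+.11*np.array([np.sin(yaw),-np.cos(yaw)])),yaw,.012,.115)]
overlay("top",T,(355,190),(70,60),10,P,"pics/o1.png");overlay("scene",S,(285,260),(60,60),9,P,"pics/o2.png")
overlay("top",T,(220,190),(105,70),7,R,"pics/o3.png");overlay("scene",S,(220,200),(85,70),8,R,"pics/o4.png")
E
```

```text
[[0.5207 0.3802 0.048 ]
 [0.5487 0.191  0.048 ]
 [0.4596 0.1784 0.048 ]
 [0.4326 0.3643 0.048 ]] [0.4904 0.2785 0.048 ]
[0.1913 0.09   0.1878]
yaw 0.1457446056486408
pocket [0.4824 0.3329]
[0.4984 0.0041 0.117 ] [0.4968 0.0029 0.117 ]
full [0.5037 0.2253 0.127 ] [0.5018 0.2227 0.127 ] [0.4984 0.224 ]
```

```bash
python3 - <<'E'
import cv2,numpy as np
r=lambda n:cv2.resize(cv2.imread(f"pics/{n}.png"),(400,300))
def pad(n):
    a=cv2.imread(f"pics/{n}.png");s=min(400/a.shape[1],300/a.shape[0]);a=cv2.resize(a,None,fx=s,fy=s,interpolation=cv2.INTER_AREA);o=np.zeros((300,400,3),np.uint8);o[:a.shape[0],:a.shape[1]]=a;return o
cv2.imwrite("pics/m.png",np.vstack([np.hstack([pad("o1"),pad("o2")]),np.hstack([pad("o3"),pad("o4")])]))
E
```

```text
(no output)
```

View pics/m.png

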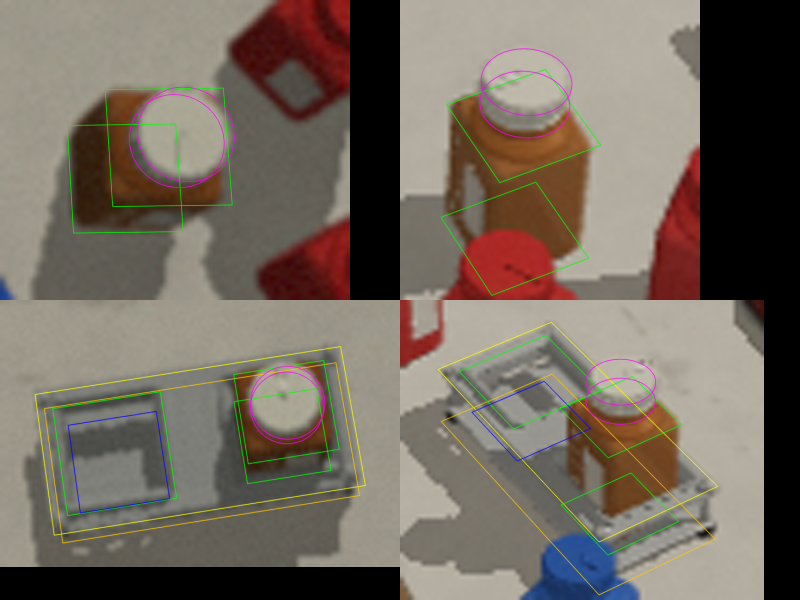

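View pics/o2.png

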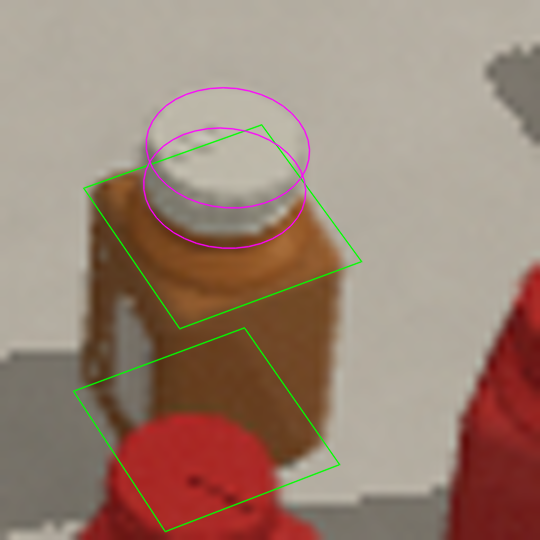

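View pics/o1.png

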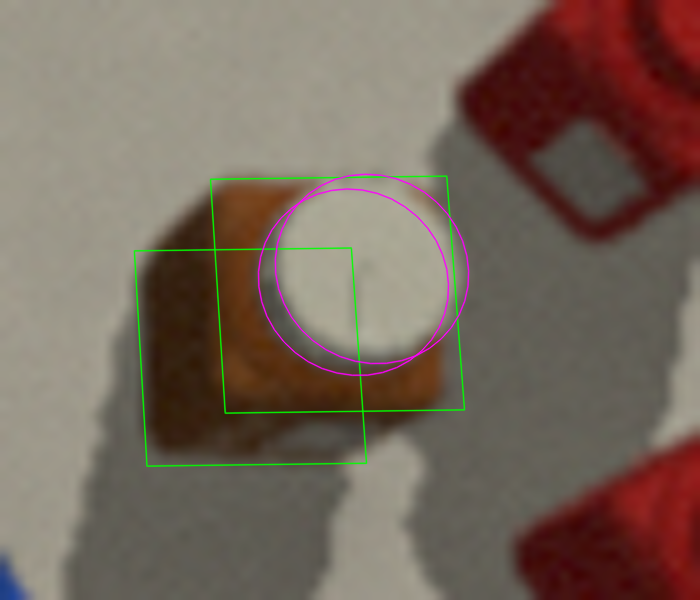

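View pics/o3.png

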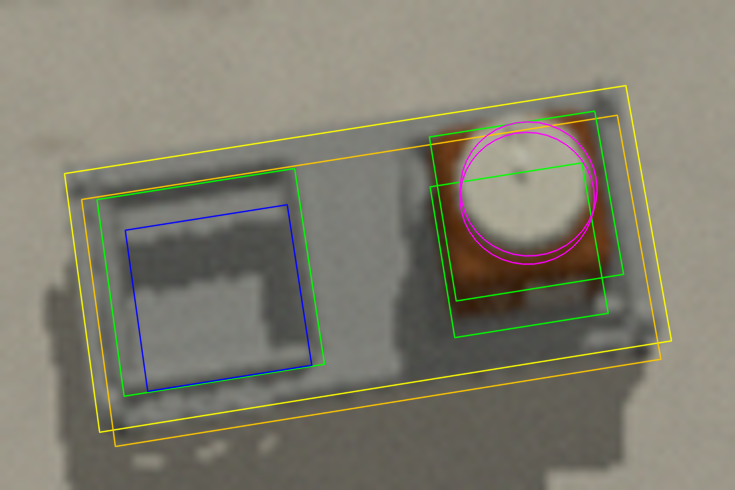

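View pics/o4.png

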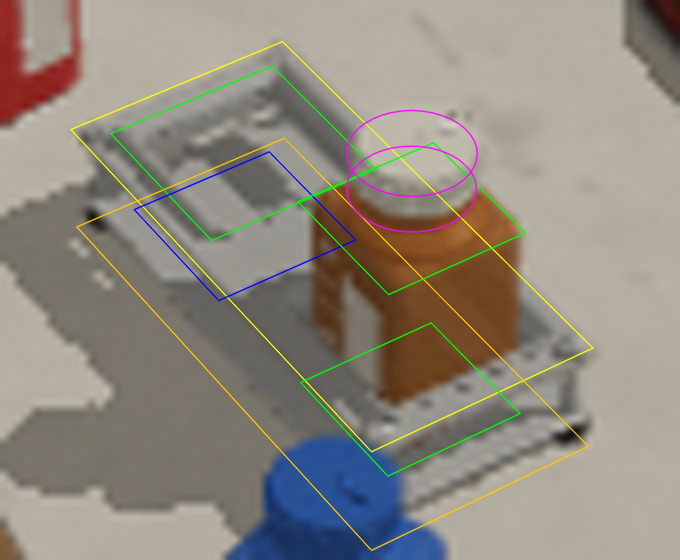

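```bash
python3 - <<'E'
from h import *
s=manip.sense();from scipy.spatial.transform import Rotation as R
Rm=R.from_quat(s['tool_rot']).as_matrix();print(Rm)
p=s['tcp_pos'];print(proj("top",p),proj("top",p-.12*Rm[:,1]),proj("scene",p),proj("top",[0,0,0]))
T=cv2.imread("pics/top0.png")
P=[(np.array([p+Rm[:,2]*w-Rm[:,1]*d for w,d in((-.057,0),(-.057,-.054-.019),(.057,-.073),(.057,0))]),(0,255,0)),(np.array([p,p-.15*Rm[:,1]]),(0,0,255))]
P=[(np.array([p+Rm[:,2]*w-Rm[:,1]*d for w,d in((-.0425,.013),(.0425,.013))]),(0,255,0)),(np.array([p,p-.15*Rm[:,1]]),(0,0,255))]
overlay("top",T,(60,310),(90,75),8,P,"pics/o5.png")
S=cv2.imread("pics/scene0.png");overlay("scene",S,(85,60),(80,75),8,P,"pics/o6.png")
E
```

```text
[[ 0.9246 -0.0011  0.3809]
 [-0.3809 -0.0017  0.9246]
 [-0.0003 -1.     -0.0019]]
[[110.1367 345.4769]] [[ 77.8897 354.7855]] [[135.3954 143.0615]] [[394.7094 437.6268]]
```

View pics/o5.png

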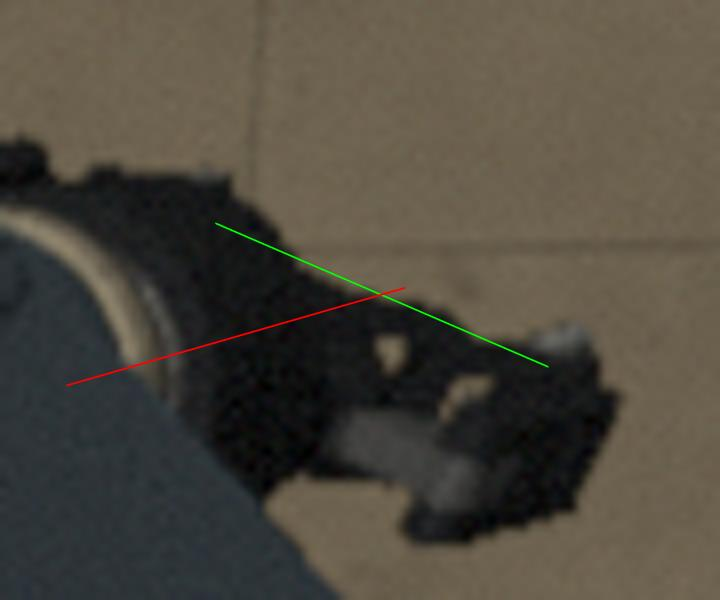

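View pics/o6.png

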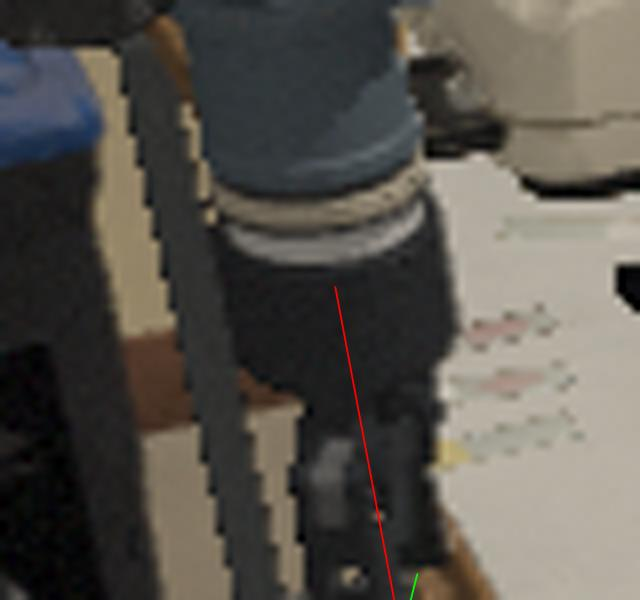

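Call:
{"method": "apply_moves", "body": {"motion": [[85, 0.6, 0, -0.6, 0.3], [85, 1.8, 0, -1.7, 0.8], [85, 3.2, 0, -3, 1.4], [85, 4.6, 0, -4.4, 2.1], [85, 6.1, 0, -5.8, 2.8], [85, 7.6, 0, -7.2, 3.5], [85, 9.1, 0, -8.6, 4.2], [85, 10.6, 0, -10, 4.9], [85, 12.1, 0, -11.4, 5.5], [85, 13.5, 0, -12.7, 6.1], [85, 14.6, 0, -13.8, 6.5], [85, 15.28, 0, -14.41, 6.76]]}}

```text
t: 1.6
tcp_pos: [0.4979, 0.0011, 0.231]
tool_rot: [0.499, -0.501, 0.501, -0.499]
force: [1.0, 0.2, 0.7]
finger_gap: 0.997
```

```bash
cat >> h.py <<'E'
from scipy.spatial.transform import Rotation as Rot
def st():
    s=manip.sense();print("t",s['t'],"q",s['q'],"tcp",s['tcp_pos'],"F",s['force'],"M",s['ft_torque'],"gap",s['finger_gap']);Rm=Rot.from_quat(s['tool_rot']).as_matrix();print(Rm);return s,Rm
E
python3 - <<'E'
from h import *
s,Rm=st();p=s['tcp_pos']
P=[(np.array([p+Rm[:,2]*w-Rm[:,1]*d for w,d in((-.0425,.013),(-.0425,.07),(.0425,.07),(.0425,.013))]),(0,255,0)),(np.array([p,p-.15*Rm[:,1]]),(0,0,255))]
T=manip.snapshot("top")[:,:,::-1].copy();S=manip.snapshot("scene")[:,:,::-1].copy()
cv2.imwrite("pics/top1.png",T);cv2.imwrite("pics/scene1.png",S)
overlay("top",T,(350,170),(100,75),8,P,"pics/o5.png");overlay("scene",S,(270,190),(90,75),8,P,"pics/o6.png")
E
```

```text
t 1.6 q [-0.2224  0.3578  1.7457 -0.0002  1.0381 -0.2183] tcp [0.4979 0.0011 0.231 ] F [0.958  0.2411 0.6609] M [-0.0138 -0.0267 -0.0226] gap 0.9968966831690078
[[-0.004  -0.0001  1.    ]
 [-1.     -0.0002 -0.004 ]
 [ 0.0002 -1.     -0.0001]]
```

View pics/o5.png

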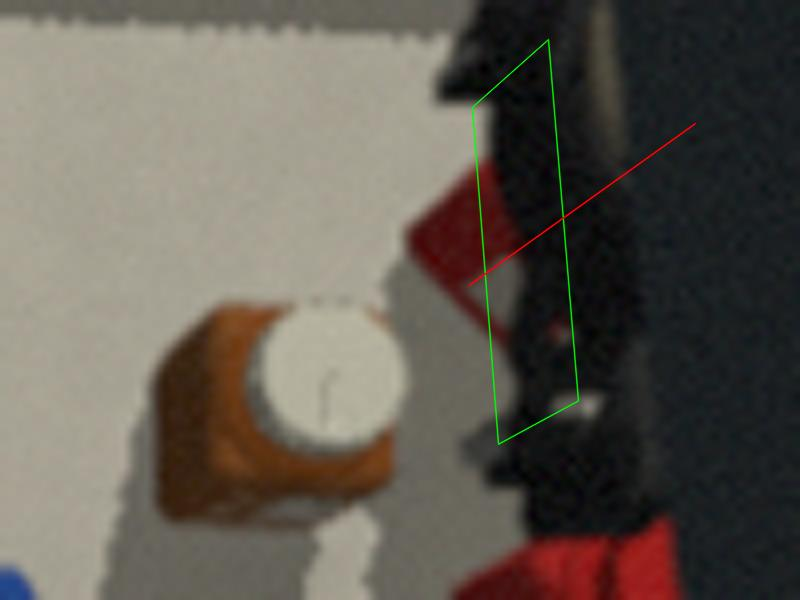

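View pics/o6.png

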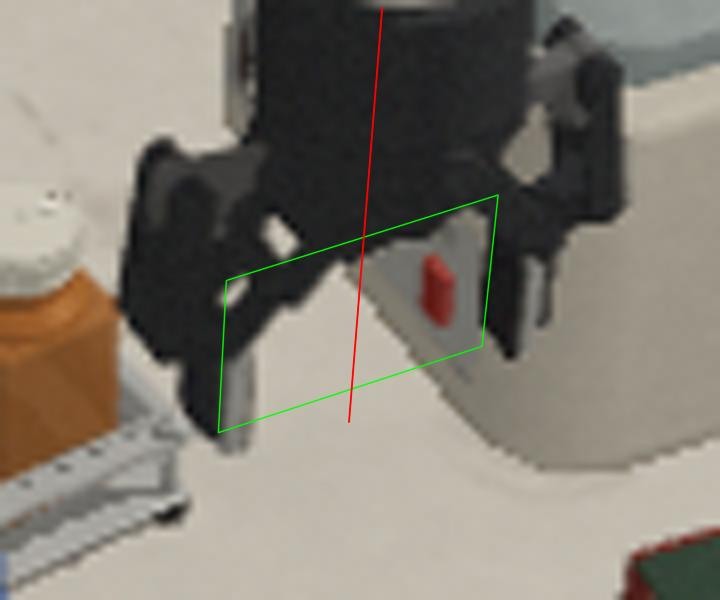

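```bash
python3 - <<'E'
import cv2
a=cv2.addWeighted(cv2.imread("pics/top0.png"),.5,cv2.imread("pics/top1.png"),.5,0)
cv2.imwrite("pics/c1.png",cv2.resize(a[198:255,225:321],None,fx=8,fy=8,interpolation=cv2.INTER_LANCZOS4))
a=cv2.imread("pics/scene0.png")
cv2.imwrite("pics/c3.png",cv2.resize(a[200:270,225:305],None,fx=8.5,fy=8.5,interpolation=cv2.INTER_LANCZOS4))
E
```

```text
(no output)
```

View pics/c1.png

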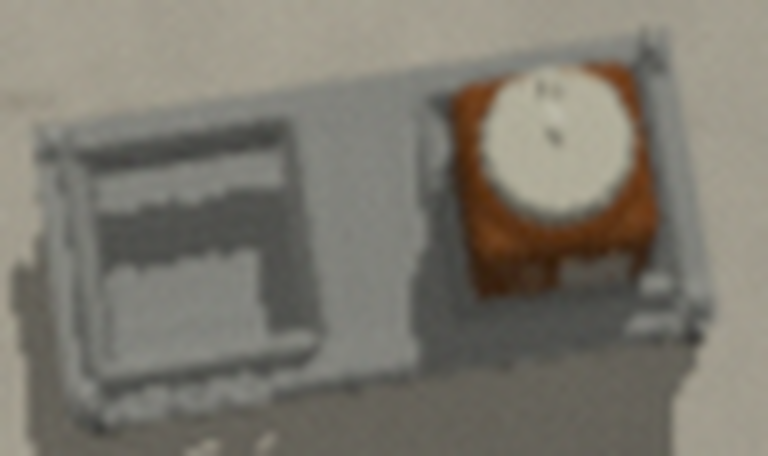

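View pics/c3.png

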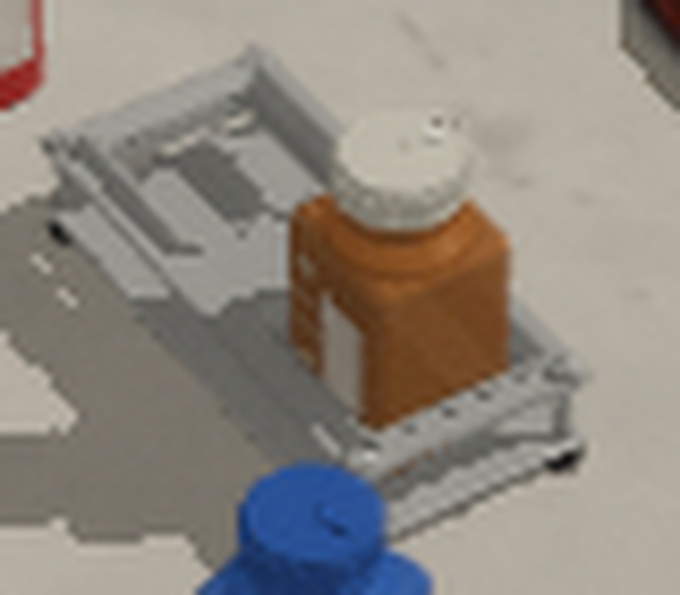

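```bash
python3 - <<'E'
from h import *
t=np.array([unc(p,(225,198),8) for p in[(35,130),(665,35),(710,308),(85,420)]])
s=np.array([unc(p,(225,200),8.5) for p in[(255,46),(590,376),(365,470),(43,143)]])
# order: (+x,+y),(+x,-y),(-x,-y),(-x,+y)
def corners(x,y,yaw,z,hx,hy):
    q=sq(x,y,z,yaw,hx,hy);return q[[2,1,0,3]]
def res(p,mode):
    x,y,yaw,z,hx,hy=p
    r=np.r_[(proj("top",corners(x,y,yaw,z,hx,hy))-t).ravel(),(proj("scene",corners(x,y,yaw,z,hx,hy))-s).ravel()]
    if mode==0: r=np.r_[r,1e4*(z-.048),1e4*(hx-.046),1e4*(hy-.1)]
    if mode==1: r=np.r_[r,1e4*(z-.048)]
    return r
for m in(0,1,2):
    f=least_squares(res,[.49,.28,.145,.048,.046,.1],args=(m,),x_scale=[.01,.01,.1,.01,.01,.01])
    x,y,yaw=f.x[:3];print(m,f.x,"cost",f.cost);print(f.fun[:16].reshape(8,2).round(1).tolist());print("pocket",x-.055*np.sin(yaw),y+.055*np.cos(yaw),"full",x+.055*np.sin(yaw),y-.055*np.cos(yaw))
# full cap: top center & sizes
# top: cap face centre (560,138); scene cap top face centre
for z in(.127,):
    print(back("top",unc((560,137),(225,198),8),z),back("scene",unc((405,157),(225,200),8.5),z))
E
```

```text
0 [0.4926 0.2788 0.1544 0.048  0.046  0.1   ] cost 7.2265288858446715
[[-0.5, -0.0], [0.8, -1.4], [2.0, 0.8], [-1.4, 0.6], [0.6, -0.5], [0.5, -1.3], [-0.5, 0.7], [-0.8, -0.8]]
pocket 0.48416463105588475 0.3331837210862546 full 0.5010810569961095 0.22449225622627175
1 [0.4925 0.2787 0.1557 0.048  0.044  0.0978] cost 2.8325977721057067
[[0.6, 0.7], [0.1, -0.5], [1.1, 0.2], [-0.5, -0.3], [0.4, 0.1], [-0.6, -1.5], [-0.3, 0.0], [0.1, -0.6]]
pocket 0.4839967613465314 0.3330491474885107 full 0.5010541470886746 0.22437971484232572
2 [0.4932 0.2795 0.1558 0.0451 0.0441 0.098 ] cost 2.109526765205108
[[0.3, 0.7], [-0.2, -0.5], [0.7, 0.1], [-0.8, -0.3], [0.4, 0.6], [-0.4, -1.0], [-0.2, 0.6], [0.2, -0.1]]
pocket 0.4846228172636867 0.3338509710512513 full 0.5016920136625936 0.22518339293203696
[0.5024 0.225  0.127 ] [0.5024 0.2248 0.127 ]
```

Call:
{"method": "apply_moves", "body": {"motion": [[85, -0.11, 0.5, 0, 0], [85, -0.11, 1.4, 0, 0], [85, -0.11, 2.4, 0, 0], [85, -0.11, 3.4, 0, 0], [85, -0.11, 4.3, 0, 0], [85, -0.11, 5, 0, 0], [85, -0.11, 5.5, 0, 0], [85, -0.11, 5.85, 0, 0], [85, -0.11, 5.85, 0, 0]]}}

```text
t: 2.82
tcp_pos: [0.4969, 0.0071, 0.0554]
tool_rot: [0.5, -0.5, 0.5, -0.5]
force: [-0.0, -0.3, 0.4]
finger_gap: 0.999
```

```bash
python3 - <<'E'
from h import *
s,Rm=st()
T=manip.snapshot("top")[:,:,::-1].copy();S=manip.snapshot("scene")[:,:,::-1].copy()
T=cv2.resize(T[180:255,350:450],None,fx=4,fy=4,interpolation=2);S=cv2.resize(S[230:330,260:360],None,fx=4,fy=4,interpolation=2)
o=np.zeros((400,800,3),np.uint8);o[:300,:400]=T;o[:,400:]=S;cv2.imwrite("pics/d1.png",o)
E
```

```text
t 2.825 q [-0.211   0.6561  1.8881  0.0001  0.5985 -0.2115] tcp [0.4969 0.0071 0.0554] F [-0.0481 -0.2788  0.3645] M [-0.0269  0.067  -0.0654] gap 0.9991472001345376
[[ 0.0005 -0.0011  1.    ]
 [-1.      0.0003  0.0005]
 [-0.0003 -1.     -0.0011]]
```

View pics/d1.png

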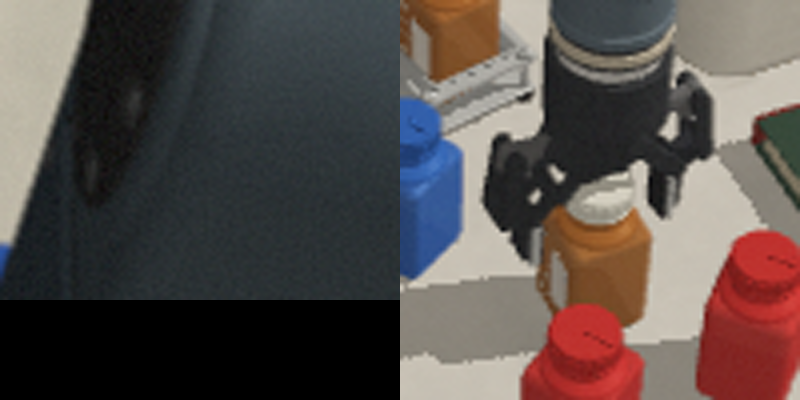

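The scene view shows the jaws straddling the loose bottle on its ±x sides, with the bottle at about (598,260) in the crop. I'll correct 2.5 mm in y and close.

Call:
{"method": "apply_moves", "body": {"motion": [[85, 0.08, 0, 0, 0], [70, 0.08, 0, 0, 0], [60, 0.08, 0, 0, 0], [50, 0.08, 0, 0, 0], [50, 0.08, 0, 0, 0], [50, 0.08, 0, 0, 0], [50, 0.08, 0, 0, 0], [50, 0.08, 0, 0, 0]], "squeeze": 45}}

```text
t: 3.92
tcp_pos: [0.4972, 0.0044, 0.0564]
tool_rot: [0.5, -0.5, 0.5, -0.5]
force: [-1.7, -1.2, 5.8]
finger_gap: 0.652
```

```bash
python3 - <<'E'
from h import *
st()
E
```

```text
t 3.925 q [-0.2162  0.654   1.888  -0.0001  0.5992 -0.2162] tcp [0.4972 0.0044 0.0564] F [-1.7386 -1.1631  5.7659] M [-0.0535  0.1201 -0.0745] gap 0.6515618401336246
[[ 0.0001  0.0004  1.    ]
 [-1.     -0.0002  0.0001]
 [ 0.0002 -1.      0.0004]]
```

Call:
{"method": "apply_moves", "body": {"motion": [[50, 0, -0.15, 0, 0], [50, 0, -0.5, 0, 0], [50, 0, -1.1, 0, 0], [50, 0, -1.8, 0, 0], [50, 0, -2.6, 0, 0], [50, 0, -3.4, 0, 0], [50, 0, -4.2, 0, 0], [50, 0, -4.8, 0, 0], [50, 0, -5.2, 0, 0], [50, 0, -5.5, 0, 0], [50, 0, -5.5, 0, 0]]}}

```text
t: 5.3
tcp_pos: [0.4974, 0.0044, 0.2212]
tool_rot: [-0.5, 0.5, -0.5, 0.5]
force: [0.3, -0.5, -2.2]
finger_gap: 0.651
```

```bash
python3 - <<'E'
from h import *
s,Rm=st()
d=np.array([.485,.3335,0])-s['tcp_pos'];d[2]=0
print("tool units",Rm.T@d/.03,"twist", -np.degrees(.155-np.arctan2(Rm[1,2],Rm[0,2]))/10)
S=manip.snapshot("scene")[:,:,::-1].copy()
cv2.imwrite("pics/d2.png",cv2.resize(S[150:330,200:400],None,fx=3.3,fy=3.3,interpolation=2))
E
```

```text
t 5.3 q [-0.2162  0.3706  1.7589  0.      1.0112 -0.2164] tcp [0.4974 0.0044 0.2212] F [ 0.3111 -0.4614 -2.1573] M [ 0.0275 -0.0149 -0.0037] gap 0.6506534669449299
[[ 0.0002  0.0008  1.    ]
 [-1.     -0.0002  0.0002]
 [ 0.0002 -1.      0.0008]]
tool units [-10.9693  -0.0022  -0.41  ] twist -0.8868597393392852
```

View pics/d2.png

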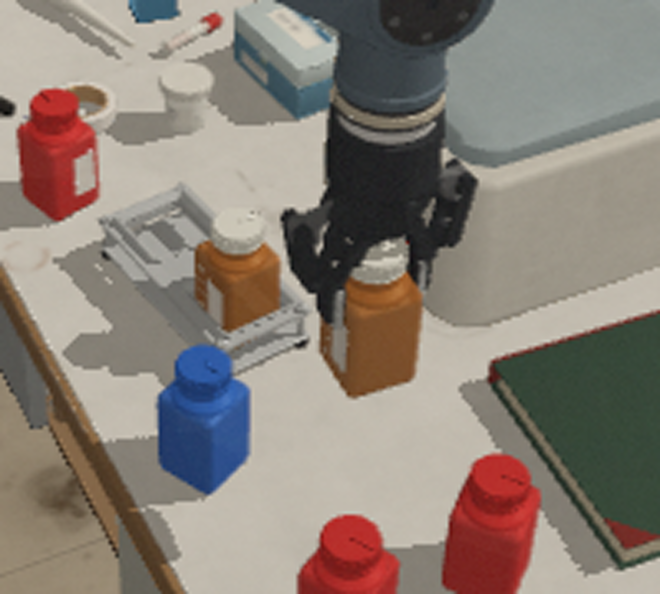

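Call:
{"method": "apply_moves", "body": {"motion": [[50, -0.3, 0, 0, 0], [50, -1, 0, 0, -0.1], [50, -2.1, 0, -0.1, -0.2], [50, -3.4, 0, -0.15, -0.3], [50, -4.8, 0, -0.2, -0.4], [50, -6.2, 0, -0.25, -0.5], [50, -7.6, 0, -0.3, -0.6], [50, -8.9, 0, -0.35, -0.7], [50, -10, 0, -0.4, -0.8], [50, -10.7, 0, -0.41, -0.89], [50, -10.97, 0, -0.41, -0.89], [50, -10.97, 0, -0.41, -0.89]]}}

```text
t: 6.85
tcp_pos: [0.4847, 0.3333, 0.2205]
tool_rot: [0.538, -0.46, 0.46, -0.537]
force: [-0.2, 0.2, -2.0]
finger_gap: 0.655
```

```bash
python3 - <<'E'
from h import *
s,Rm=st();p=s['tcp_pos'];z0=p[2]-.0564
T=manip.snapshot("top")[:,:,::-1].copy();S=manip.snapshot("scene")[:,:,::-1].copy()
P=bottle(p[0],p[1],.155,z0)+rack(.485,.3335,.155)
overlay("top",T,(210,190),(110,80),7,P,"pics/o5.png");overlay("scene",S,(220,180),(80,80),7.5,P,"pics/o6.png")
a=cv2.imread("pics/o5.png")
E
```

```text
t 6.85 q [ 0.4128  0.4908  1.5382 -0.0005  1.1134  0.2573] tcp [0.4847 0.3333 0.2205] F [-0.2493  0.187  -2.0168] M [-0.0368  0.0549 -0.003 ] gap 0.6554061831856122
[[ 0.1551 -0.0006  0.9879]
 [-0.9879 -0.0008  0.1551]
 [ 0.0007 -1.     -0.0007]]
```

View pics/o5.png

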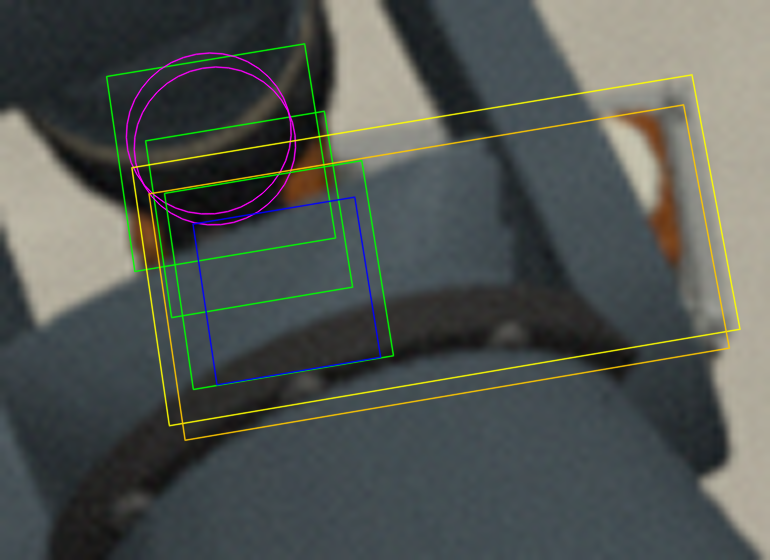

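View pics/o6.png

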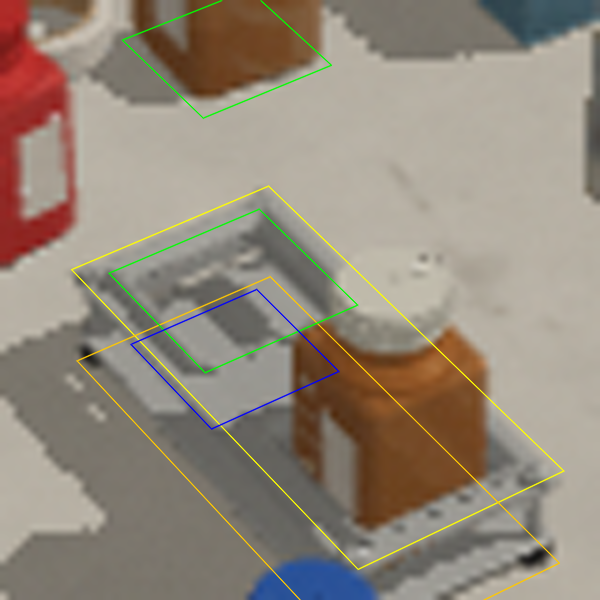

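The model-to-image offsets are the same for the held bottle and the rack, within about 1 px. So the alignment is within the flare and I'll descend.

Call:
{"method": "apply_moves", "body": {"motion": [[50, 0, 0.2, 0, 0], [50, 0, 0.7, 0, 0], [50, 0, 1.4, 0, 0], [50, 0, 2.1, 0, 0], [50, 0, 2.7, 0, 0], [50, 0, 3.2, 0, 0], [50, 0, 3.6, 0, 0], [50, 0, 3.8, 0, 0], [50, 0, 4, 0, 0], [50, 0, 4.1, 0, 0], [50, 0, 4.2, 0, 0], [50, 0, 4.2, 0, 0]]}}

```text
t: 8.45
tcp_pos: [0.4849, 0.3336, 0.0948]
tool_rot: [-0.537, 0.46, -0.46, 0.537]
force: [0.8, 0.6, -1.7]
finger_gap: 0.65
```

```bash
python3 - <<'E'
from h import *
s,Rm=st()
S=manip.snapshot("scene")[:,:,::-1].copy()
cv2.imwrite("pics/d3.png",cv2.resize(S[170:270,200:310],None,fx=6,fy=6,interpolation=2))
E
```

```text
t 8.45 q [0.4129 0.663  1.6371 0.0001 0.8413 0.2573] tcp [0.4849 0.3336 0.0948] F [ 0.7764  0.5943 -1.6931] M [-0.0227 -0.0086 -0.0295] gap 0.6498259255364165
[[ 0.1549  0.0002  0.9879]
 [-0.9879  0.0001  0.1549]
 [-0.0001 -1.      0.0002]]
```

View pics/d3.png

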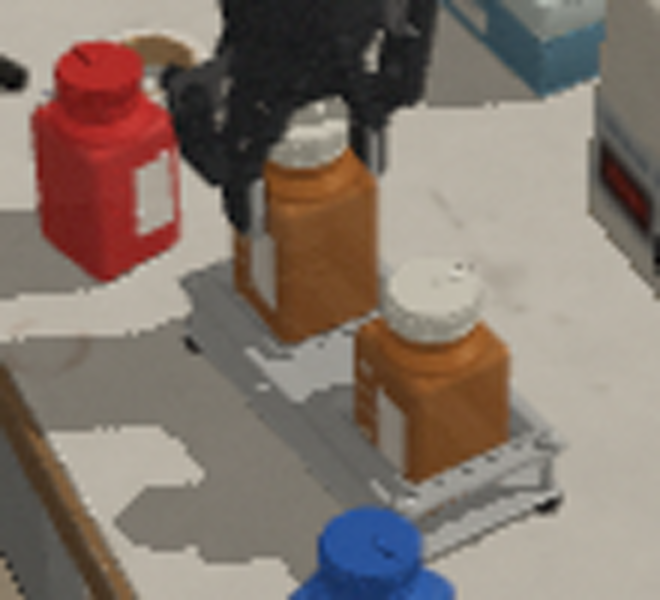

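The bottle's base (about (290,335) in the crop) is 10 mm inside the lips with no contact force. I'll continue down.

Call:
{"method": "apply_moves", "body": {"motion": [[50, 0, 0.1, 0, 0], [50, 0, 0.2, 0, 0], [50, 0, 0.3, 0, 0], [50, 0, 0.4, 0, 0], [50, 0, 0.5, 0, 0], [50, 0, 0.6, 0, 0], [50, 0, 0.6, 0, 0]]}}

```text
t: 9.38
tcp_pos: [0.4849, 0.3335, 0.0765]
tool_rot: [0.537, -0.46, 0.46, -0.537]
force: [1.0, 1.1, -2.4]
finger_gap: 0.652
```

Call:
{"method": "apply_moves", "body": {"motion": [[50, 0, 0.07, 0, 0], [50, 0, 0.14, 0, 0], [50, 0, 0.2, 0, 0], [50, 0, 0.25, 0, 0], [50, 0, 0.28, 0, 0], [50, 0, 0.31, 0, 0]]}}

```text
t: 10.12
tcp_pos: [0.4848, 0.3336, 0.0684]
tool_rot: [-0.537, 0.46, -0.46, 0.537]
force: [-2.7, -1.0, 10.5]
finger_gap: 0.654
```

It touched down at the expected height, TCP z = 0.0684. I'll release it and rise clear.

Call:
{"method": "apply_moves", "body": {"motion": [[58, 0, 0, 0, 0], [62, 0, 0, 0, 0], [70, 0, 0, 0, 0], [80, 0, 0, 0, 0], [85, 0, 0, 0, 0], [85, 0, -0.3, 0, 0], [85, 0, -1, 0, 0], [85, 0, -2, 0, 0], [85, 0, -3, 0, 0], [85, 0, -4, 0, 0], [85, 0, -4.6, 0, 0], [85, 0, -5, 0, 0]]}}

```text
t: 11.62
tcp_pos: [0.4851, 0.3337, 0.2192]
tool_rot: [-0.537, 0.459, -0.46, 0.538]
force: [-0.2, -1.2, 0.3]
finger_gap: 0.992
```

```bash
python3 - <<'E'
from h import *
s,Rm=st()
S=manip.snapshot("scene")[:,:,::-1].copy();T=manip.snapshot("top")[:,:,::-1].copy()
P=bottle(.485,.3335,.155,.012,.117)
overlay("scene",S,(220,165),(85,95),6,P,"pics/d4.png")
overlay("top",T,(220,180),(100,75),6,P,"pics/d5.png")
E
```

```text
t 11.625 q [ 0.4129  0.4919  1.5403 -0.      1.1073  0.2574] tcp [0.4851 0.3337 0.2192] F [-0.1595 -1.1682  0.3414] M [-0.0133  0.0151 -0.0246] gap 0.9915373131981978
[[ 0.1549  0.0019  0.9879]
 [-0.9879  0.0008  0.1549]
 [-0.0005 -1.      0.002 ]]
```

View pics/d4.png

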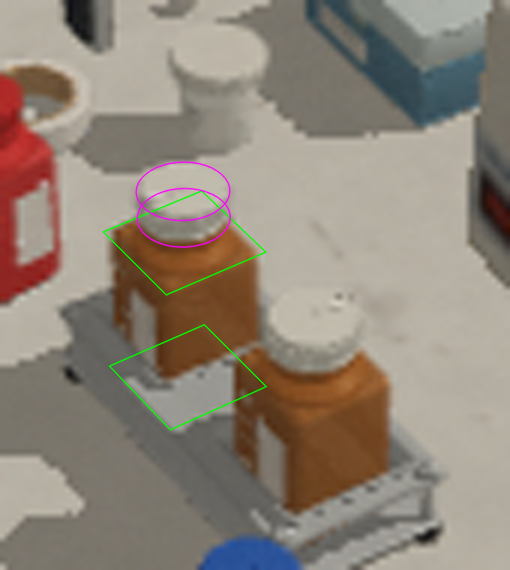

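View pics/d5.png

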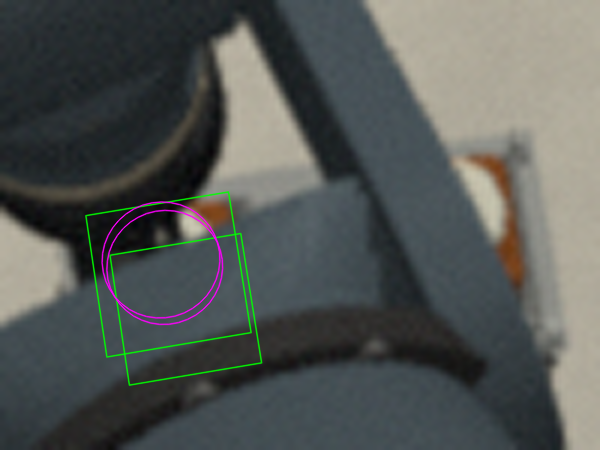

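The loose bottle sits as low as its neighbour, with its base hidden behind the lip at about (170,375) in the crop. Next I'll wind the wrist back anticlockwise above the cap so that one grip covers the whole turn.

Call:
{"method": "apply_moves", "body": {"motion": [[75, 0, 0, 0, -0.4], [75, 0, 0, 0, -1.2], [75, 0, 0, 0, -2.2], [75, 0, 0, 0, -3.2], [75, 0, 0, 0, -4.2], [75, 0, 0, 0, -5.2], [75, 0, 0, 0, -6.2], [75, 0, 0, 0, -7.2], [75, 0, 0, 0, -8.2], [75, 0, 0, 0, -9.2], [75, 0, 0, 0, -10.2], [75, 0, 0, 0, -11]]}}

```text
t: 13.22
tcp_pos: [0.4842, 0.3333, 0.2163]
tool_rot: [0.684, 0.177, -0.179, -0.684]
force: [0.1, -0.2, 0.1]
finger_gap: 0.877
```

Call:
{"method": "apply_moves", "body": {"motion": [[70, 0, 0.3, 0, -0.6], [70, 0, 0.9, 0, -1], [70, 0, 1.7, 0, -1], [70, 0, 2.4, 0, -1], [70, 0, 2.8, 0, -1], [70, 0, 3, 0, -1], [70, 0, 3, 0, -1]]}}

```text
t: 14.1
tcp_pos: [0.4848, 0.3335, 0.1273]
tool_rot: [0.667, 0.235, -0.236, -0.667]
force: [0.6, -0.3, -0.1]
finger_gap: 0.818
```

```bash
python3 - <<'E'
from h import *
s,Rm=st()
S=manip.snapshot("scene")[:,:,::-1].copy()
overlay("scene",S,(220,145),(85,95),6,[],"pics/d6.png")
E
```

```text
t 14.1 q [ 0.4128  0.6145  1.6177 -0.      0.9098 -1.837 ] tcp [0.4848 0.3335 0.1273] F [ 0.5586 -0.3218 -0.1062] M [ 0.0001 -0.0706  0.0263] gap 0.8181927052804094
[[ 0.7781 -0.0004 -0.6281]
 [ 0.6281 -0.0002  0.7781]
 [-0.0004 -1.      0.0001]]
```

View pics/d6.png

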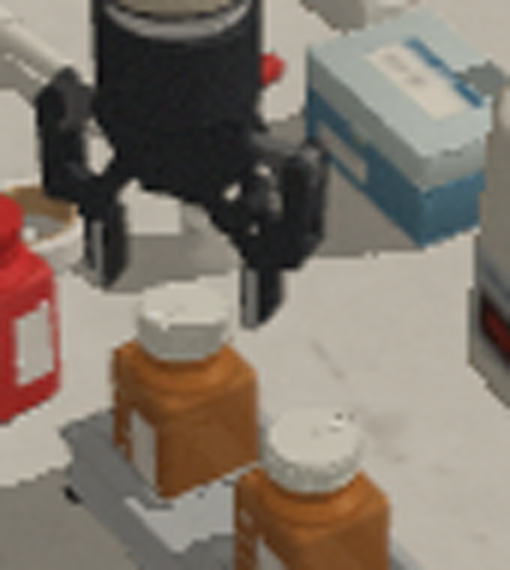

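The jaws straddle the cap, centred at about (183,320) in the crop. I'll lower 21 mm and grip.

Call:
{"method": "apply_moves", "body": {"motion": [[70, 0, 0.25, 0, 0], [70, 0, 0.5, 0, 0], [70, 0, 0.7, 0, 0], [60, 0, 0.7, 0, 0], [50, 0, 0.7, 0, 0], [38, 0, 0.7, 0, 0], [38, 0, 0.7, 0, 0], [38, 0, 0.7, 0, 0], [38, 0, 0.7, 0, 0]], "squeeze": 30}}

```text
t: 15.28
tcp_pos: [0.4849, 0.3337, 0.1068]
tool_rot: [-0.667, -0.236, 0.235, 0.667]
force: [-0.8, 0.4, 2.8]
finger_gap: 0.505
```

```bash
python3 - <<'E'
from h import *
s,Rm=st()
S=manip.snapshot("scene")[:,:,::-1].copy()
overlay("scene",S,(220,145),(85,95),6,[],"pics/d7.png")
E
```

```text
t 15.275 q [ 0.413   0.6448  1.6306  0.0003  0.8658 -1.8371] tcp [0.4849 0.3337 0.1068] F [-0.7683  0.4213  2.7661] M [0.1499 0.136  0.0059] gap 0.5051540133630978
[[ 0.7782  0.0003 -0.6281]
 [ 0.6281  0.0004  0.7782]
 [ 0.0005 -1.      0.0001]]
```

View pics/d7.png

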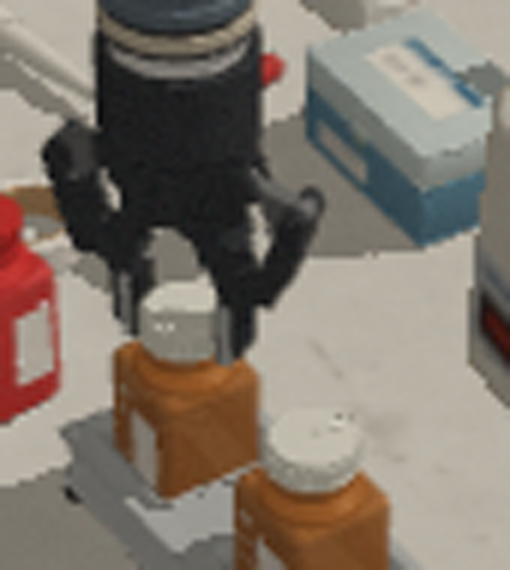

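The cap is gripped at an opening of 43 mm. Turning clockwise and following the thread down.

Call:
{"method": "apply_moves", "body": {"motion": [[38, 0, 0, 0, 0.4], [38, 0, 0.01, 0, 1.2], [38, 0, 0.01, 0, 2.1], [38, 0, 0.01, 0, 3], [38, 0, 0.02, 0, 3.9], [38, 0, 0.02, 0, 4.8], [38, 0, 0.02, 0, 5.7], [38, 0, 0.03, 0, 6.6], [38, 0, 0.03, 0, 7.5], [38, 0, 0.03, 0, 8.4], [38, 0, 0.04, 0, 9.3], [38, 0, 0.04, 0, 10]]}}

```text
t: 16.82
tcp_pos: [0.4851, 0.3342, 0.1058]
tool_rot: [-0.608, 0.361, -0.361, 0.609]
force: [0.0, 2.1, 2.9]
finger_gap: 0.499
```

```bash
python3 - <<'E'
from h import *
s,Rm=st()
S=manip.snapshot("scene")[:,:,::-1].copy()
overlay("scene",S,(220,145),(85,95),6,[],"pics/d8.png")
E
```

```text
t 16.825 q [ 0.4133  0.6466  1.6307  0.0011  0.8631 -0.0877] tcp [0.4851 0.3342 0.1058] F [0.007  2.1438 2.9153] M [0.4367 0.3013 0.0448] gap 0.499219116758647
[[ 0.4797  0.0007  0.8774]
 [-0.8774  0.0012  0.4797]
 [-0.0007 -1.      0.0012]]
```

View pics/d8.png

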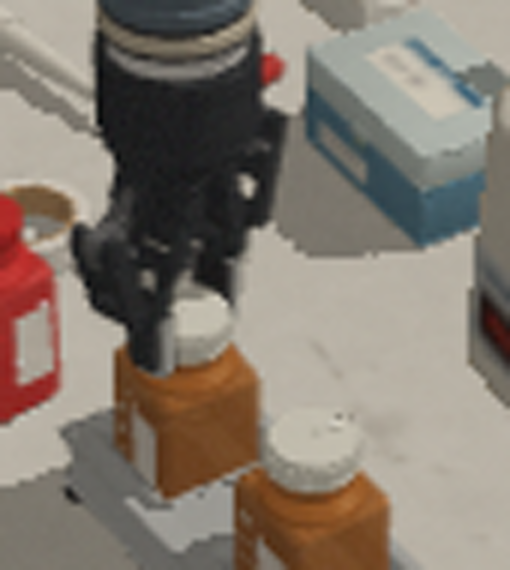

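Call:
{"method": "apply_moves", "body": {"motion": [[38, 0, 0, 0, 0.5], [38, 0, 0.01, 0, 1.2], [38, 0, 0.01, 0, 2], [38, 0, 0.01, 0, 2.8], [38, 0, 0.02, 0, 3.6], [38, 0, 0.02, 0, 4.4], [38, 0, 0.02, 0, 5], [38, 0, 0.02, 0, 5.5], [38, 0, 0.02, 0, 6], [38, 0, 0.02, 0, 6]]}}

```text
t: 18.12
tcp_pos: [0.4849, 0.3344, 0.105]
tool_rot: [-0.348, 0.616, -0.615, 0.348]
force: [-0.8, 3.7, 3.6]
finger_gap: 0.505
```

```bash
python3 - <<'E'
from h import *
st()
E
```

```text
t 18.125 q [0.4134 0.6476 1.6312 0.0021 0.8619 0.9535] tcp [0.4849 0.3344 0.105 ] F [-0.8412  3.6671  3.6491] M [ 0.8299  0.4688 -0.0702] gap 0.5050501213942253
[[-0.5153  0.0003  0.857 ]
 [-0.857   0.0018 -0.5153]
 [-0.0017 -1.     -0.0007]]
```

Call:
{"method": "apply_moves", "body": {"motion": [[38, 0, 0, 0, 0.5], [38, 0, 0, 0, 1], [38, 0, 0, 0, 1.2], [38, 0, 0, 0, 1.2]]}}

```text
t: 18.62
tcp_pos: [0.485, 0.3344, 0.1049]
tool_rot: [-0.282, 0.649, -0.648, 0.282]
force: [-1.1, 5.0, 2.4]
finger_gap: 0.503
```

```bash
python3 - <<'E'
from h import *
st()
E
```

```text
t 18.625 q [0.4134 0.6478 1.6312 0.0018 0.8615 1.1628] tcp [0.485  0.3344 0.1049] F [-1.0771  4.9694  2.3576] M [1.099  0.442  0.0294] gap 0.5028017308532986
[[-0.6821  0.0005  0.7313]
 [-0.7313  0.0017 -0.6821]
 [-0.0015 -1.     -0.0008]]
```

Call:
{"method": "apply_moves", "body": {"motion": [[38, 0, 0, 0, 0.4], [38, 0, 0, 0, 0.8], [38, 0, 0, 0, 0.8]]}}

```text
t: 19.0
tcp_pos: [0.485, 0.3344, 0.1048]
tool_rot: [-0.235, 0.667, -0.666, 0.236]
force: [-1.8, 5.1, 2.2]
finger_gap: 0.501
```

```bash
python3 - <<'E'
from h import *
st()
E
```

```text
t 19.0 q [0.4134 0.648  1.6312 0.002  0.8612 1.3028] tcp [0.485  0.3344 0.1048] F [-1.8406  5.1358  2.1908] M [ 1.153   0.3713 -0.0271] gap 0.5010487143499611
[[-0.7775  0.0005  0.6289]
 [-0.6289  0.0019 -0.7775]
 [-0.0016 -1.     -0.0011]]
```

Call:
{"method": "apply_moves", "body": {"motion": [[38, 0, 0, 0, 0.4], [38, 0, 0, 0, 0.8], [38, 0, 0, 0, 0.8]]}}

```text
t: 19.38
tcp_pos: [0.4846, 0.3343, 0.105]
tool_rot: [-0.19, 0.681, -0.681, 0.19]
force: [-1.4, 5.0, 3.3]
finger_gap: 0.501
```

```bash
python3 - <<'E'
from h import *
st()
E
```

```text
t 19.375 q [0.414  0.6476 1.6315 0.0004 0.862  1.4398] tcp [0.4846 0.3343 0.105 ] F [-1.3701  5.0186  3.3488] M [1.1068 0.462  0.7285] gap 0.5005588179650562
[[-0.8553  0.0003  0.5181]
 [-0.5181  0.0005 -0.8553]
 [-0.0005 -1.     -0.0003]]
```

Call:
{"method": "apply_moves", "body": {"motion": [[38, 0, 0, 0, 0.4], [38, 0, 0, 0, 0.8], [38, 0, 0, 0, 0.8]]}}

```text
t: 19.75
tcp_pos: [0.4822, 0.3333, 0.1049]
tool_rot: [0.144, -0.692, 0.693, -0.141]
force: [-6.1, 3.4, 6.9]
finger_gap: 0.506
```

```bash
python3 - <<'E'
from h import *
s,Rm=st()
S=manip.snapshot("scene")[:,:,::-1].copy()
overlay("scene",S,(220,145),(85,95),6,[],"pics/d9.png")
E
```

```text
t 19.75 q [ 0.4142  0.6468  1.6338 -0.0001  0.866   1.5792] tcp [0.4822 0.3333 0.1049] F [-6.1213  3.3711  6.9126] M [0.7508 1.042  0.7698] gap 0.5061318599182455
[[-0.9187 -0.0046  0.3948]
 [-0.3948 -0.0021 -0.9188]
 [ 0.005  -1.      0.0001]]
```

View pics/d9.png

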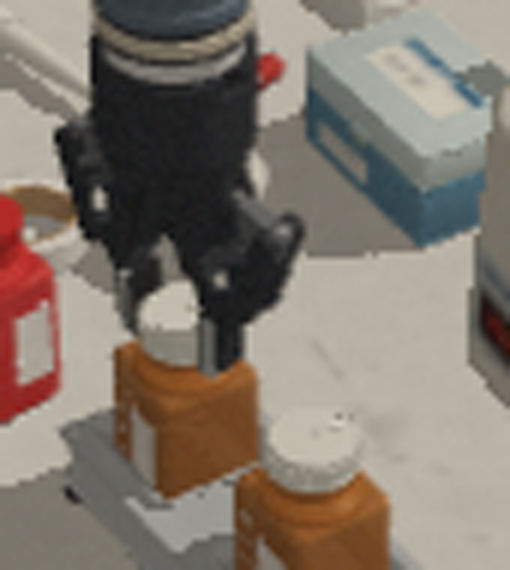

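Torque jumped to 0.73 N m after about 185° and then saturated as the grip slipped on the ribs, so the cap is home. Holding briefly, then backing off about 93° to allow for the bottle's play in the pocket.

Call:
{"method": "apply_moves", "body": {"motion": [[38, 0, 0, 0, 0], [38, 0, 0, 0, -0.4], [38, 0, 0, 0, -1.2], [38, 0, -0.01, 0, -2.1], [38, 0, -0.01, 0, -3], [38, 0, -0.01, 0, -4], [38, 0, -0.02, 0, -5], [38, 0, -0.02, 0, -6], [38, 0, -0.02, 0, -7], [38, 0, -0.03, 0, -8], [38, 0, -0.03, 0, -8.6], [38, 0, -0.03, 0, -9]]}}

```text
t: 21.3
tcp_pos: [0.4862, 0.3325, 0.1057]
tool_rot: [0.59, -0.388, 0.39, -0.59]
force: [0.9, -0.4, 2.4]
finger_gap: 0.501
```

```bash
python3 - <<'E'
from h import *
s,Rm=st()
S=manip.snapshot("scene")[:,:,::-1].copy();T=manip.snapshot("top")[:,:,::-1].copy()
overlay("scene",S,(225,165),(60,70),8.5,[],"pics/e1.png")
overlay("top",T,(220,180),(100,75),6,[],"pics/e2.png")
E
```

```text
t 21.3 q [ 0.4115  0.6466  1.6308 -0.0033  0.8625  0.0085] tcp [0.4862 0.3325 0.1057] F [ 0.9156 -0.3745  2.3601] M [-0.0952 -0.3194 -0.0709] gap 0.501281232548015
[[ 0.3942  0.0025  0.919 ]
 [-0.919  -0.0017  0.3942]
 [ 0.0025 -1.      0.0017]]
```

View pics/e1.png

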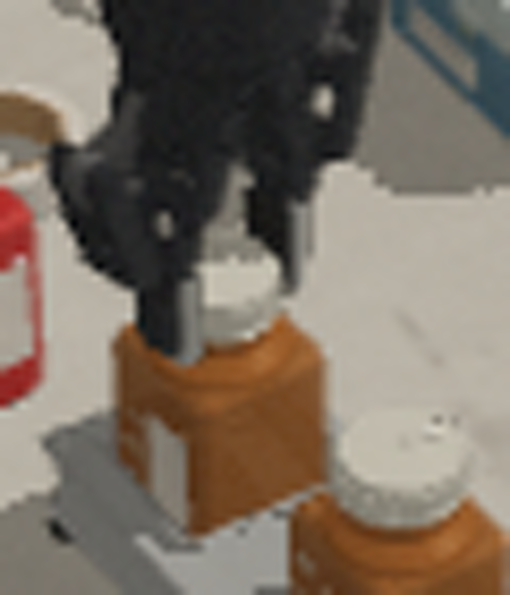

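Call:
{"method": "apply_moves", "body": {"motion": [[38, 0, 0, 0, -0.1], [38, 0, 0, 0, -0.2], [38, 0, 0, 0, -0.2], [38, 0, 0, 0, -0.2], [38, 0, 0, 0, -0.2], [38, 0, 0, 0, -0.2], [38, 0, 0, 0, -0.2], [38, 0, 0, 0, -0.2]]}}

```text
t: 22.4
tcp_pos: [0.4856, 0.3337, 0.1059]
tool_rot: [-0.596, 0.38, -0.381, 0.597]
force: [4.5, -2.4, 3.4]
finger_gap: 0.502
```

```bash
python3 - <<'E'
from h import *
s,Rm=st();print("qd",s['qd'])
S=manip.snapshot("scene")[:,:,::-1].copy();T=manip.snapshot("top")[:,:,::-1].copy()
# compare bottle body / neighbours with earlier pics
d9=cv2.resize(cv2.imread("pics/d9.png"),(85,95),interpolation=cv2.INTER_AREA)
now=S[145:240,220:305]
body=lambda a:np.float32(cv2.cvtColor(np.ascontiguousarray(a),cv2.COLOR_BGR2GRAY))
for nm,(x0,y0,x1,y1) in dict(left=(15,60,30,85),right=(30,62,45,82)).items():
    print(nm,cv2.phaseCorrelate(body(d9[y0:y1,x0:x1]),body(now[y0:y1,x0:x1]),cv2.createHanningWindow((x1-x0,y1-y0),cv2.CV_32F)))
cv2.imwrite("pics/e3.png",np.hstack([cv2.resize(a,None,fx=4.6,fy=4.6,interpolation=2) for a in(d9,now)]))
s0=cv2.imread("pics/scene0.png")
for nm,(x0,y0,x1,y1) in dict(full=(255,210,290,255),cup=(240,165,270,195)).items():
    print(nm,cv2.phaseCorrelate(body(s0[y0:y1,x0:x1]),body(S[y0:y1,x0:x1]),cv2.createHanningWindow((x1-x0,y1-y0),cv2.CV_32F)))
E
```

```text
t 22.4 q [ 0.4127  0.6463  1.6305 -0.0005  0.863  -0.0219] tcp [0.4856 0.3337 0.1059] F [ 4.5444 -2.3843  3.421 ] M [-0.3979 -0.8782 -0.0494] gap 0.5019017354704345
[[ 0.4213  0.0018  0.9069]
 [-0.9069  0.0003  0.4213]
 [ 0.0004 -1.      0.0017]]
qd [ 0.002   0.0002  0.0009 -0.0002  0.     -0.0002]
left ((0.29539519724741314, 0.43626611933142456), 1.2007008171081544)
right ((0.5450625694896507, -0.23674814019192247), 0.9716818221410115)
full ((0.024999336610612488, 0.5128587241099716), 0.9095568003477874)
cup ((6.59259881940133, 13.33752298061969), 0.21804273552364772)
```

View pics/e3.png

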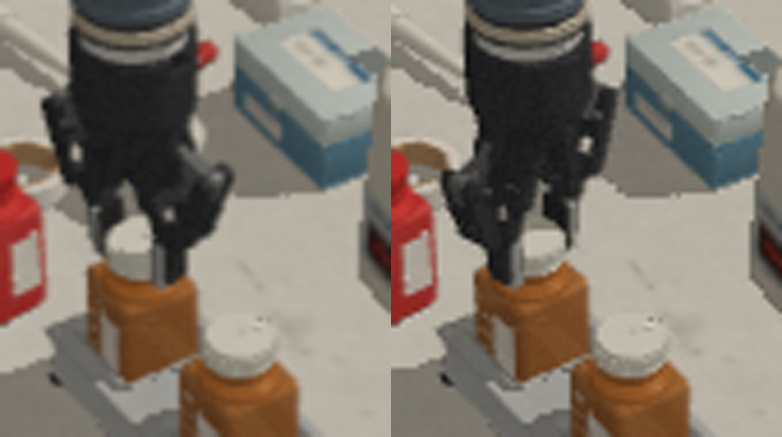

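```bash
python3 - <<'E'
from station import manip
print(manip.sign_off())
E
```

```text
the job is handed in; nothing more can be done
None
```

The loose brown bottle is standing in the free opening of the rack. Its cap is screwed home and backed off about a quarter turn, and the gripper is still holding it. I handed the job in at about 22.5 s of the 72 s allowed; sign-off gives no verdict.

**Placing:** I gripped the bottle on two flat sides and carried it over the neighbouring bottle. It touched down at the expected height, and in the picture it sits as low as its neighbour.

**Screwing home:** I turned the cap clockwise in one grip. The stop came after about 185° as a clear torque of 0.73–0.77 N m, against about 0.06 N m of drag before it. That fits the starting angle of about 180° that I read from the bar on the cap.

**Backing off:** the wrist turned back about 92°. The bottle seems to have turned 2–4° in the opening, so I put the cap at roughly 88–92°, inside the 17° tolerance. I could not see the bar under the gripper, so this is worked out from the wrist angle, not measured on the cap.

**Last checks:**
- **Grip and arm:** the grip is set to 30 N with the jaws open about 43 mm, and the arm is still. The grasp is about 5 mm from the cap's centre.
- **Side load:** about 5 N of side force remained on the tool.
- **Bottle:** it moved no more than about 0.6 px during the back-off.
- **Other bottle:** it shifted about 0.5 px from the first picture, roughly 1 mm.
- **Specimen cup:** my image check gave no useful result because the gripper was in the way. The arm went nowhere near the cup, which still stood in place in the picture taken just after I placed the bottle.
- **Tape roll:** I made no measured check of it; the part of it in view looks undisturbed.

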